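Stopper the stain flask and present a fresh tray

TASK

Finish the staining batch: set the stopper fully home in the flask's neck and let go of it, then peel the stuck blue tray off the steel stack by lifting its yellow tab corner a few centimetres first, while the opposite corner still rests on the stack. Hold the tray out level, about 15 cm above the middle of the slide warmer's white plate, for a colleague to load, and finish while still holding it there. Keep the flask upright and roughly where it stands, and leave everything else alone.

Things in the scene. Friction and masses are not known exactly. Their poses are not given: they have to be found in the camera images.
- stopper_grip (a point): Stopper: upright red knob 24 mm across, 28 mm tall, on a black flange 36 mm across, 4 mm thick, over a tapered plug 24 mm long (24 mm across at the flange, 19 mm at the tip). It starts with its plug in the hole of a fixed wooden stand, 56 x 56 x 34 mm, flange on the stand. Point: middle of the knob, 14 mm below its top and 18 mm above the flange's underside. z up along the stopper.
- stopper_flange (a point): Centre of the underside of the stopper's flange, 18 mm below stopper_grip. This face rests on the flask's rim when the stopper is fully home.
- flask_mouth (a point): Loose amber conical flask, about 0.3 kg, 64 mm across at the foot, 105 mm tall, with a straight neck 33 mm outside and 28 mm inside diameter. Point: centre of the mouth, level with the rim; z up along the neck.
- tray_tab (a point): Yellow upright pull tab on a corner of the blue plastic tray (70 g), which is nested in the steel stack and stuck there. Tab: 12 mm thick along y, 30 mm long along x, rising 36 mm above the rim. Point: middle of the tab, 18 mm above the rim's upper face. Tray frame: x level along the diagonal from the tray's middle to the tab, z up. Grasp the tab across y.
- tray_centre (a point): Blue tray, rim 160 x 120 mm, 8 mm thick; 30 mm tall. Point: middle of its floor's upper face, 105 mm from tray_tab along the tray's -x and 46 mm below it. Four sprung black rubber grips cling to the sides of its rim, none within 80 mm of the opposite corner; each resists with some 1 to 4 N until the rim there has risen about 8 mm.
- tray_far (a point): Underside of the blue tray's rim at the corner opposite the tab, 203 mm from tray_tab along the tray's -x and 26 mm below it. No grip holds this corner; it is the pivot when the tab corner is lifted.
- stack_centre (a point): Four nested steel trays, rim 160 x 120 mm, 54 mm tall, fixed in a grey holder whose posts end level with the blue tray's rim; axes as the blue tray's while nested. Point: middle of the stack, 27 mm above the table. While nested, tray_centre is 7 mm above it, tray_far 27 mm, tray_tab 53 mm.
- warmer_top (a point): Slide warmer: fixed blue box with a white plate 240 x 190 mm on top, 56 mm tall. Point: centre of the plate's upper face. It stands on the left or the right, the stack on the other side.
- cup_near: Bystander, leave alone: specimen cup, white with a red screw lid, 45 mm across, 57 mm tall, standing near the flask; origin at the centre of its underside.
- cup_left: Bystander, leave alone: amber specimen cup with a red lid, 45 mm across, 57 mm tall, beyond the work area; origin at the centre of its underside.
- cup_right: Bystander, leave alone: white specimen cup with a red lid, 45 mm across, 57 mm tall, beyond the work area; origin at the centre of its underside.
- dish: Bystander, leave alone: small round dish with red contents, 50 mm across, 13 mm high, lying among the task's things; origin at the centre of its underside.
- reagent_a: Bystander, leave alone: green bottle, 50 mm across, 110 mm tall; origin at the centre of its underside.
- reagent_b: Bystander, leave alone: amber bottle, 50 mm across, 100 mm tall; origin at the centre of its underside.
- slide_box: Bystander, leave alone: cardboard slide box, 50 x 85 x 35 mm; origin at the centre of its underside.
Mind the look-alikes: they are no part of the job. Leave any purple look-alike of the part that bears flask_mouth alone.

How it is judged:
On the way, in this order (a step that is already met when the one before it is completed fails the run):
1. the stopper is fully home in the flask and let go (distance between stopper_flange and flask_mouth below 0.0045 m and angle between the z axis of stopper_flange and the z axis of flask_mouth, either way round below 0.12 rad and angle between flask_mouth's own z axis and vertical below 0.1 rad and contact force between the fingers and stopper below 0.05 N), for 0.3 s.
2. the tab corner is lifted at least 20 mm while the opposite corner still rests on the stack (z of tray_tab in the frame of stack_centre above 0.073 m and z of tray_far in the frame of stack_centre below 0.036 m and horizontal distance between tray_centre and stack_centre below 0.04 m), for 0.05 s.
At the end, for the whole second after the job is handed in: Stopper home (flange within 4.5 mm of the mouth's centre, 0.12 rad) in the upright flask; tray held by the fingers alone, still, level within 0.17 rad, floor centre within 40 mm sideways of and 90 to 220 mm above the plate's centre (distance between stopper_flange and flask_mouth below 0.0045 m and angle between the z axis of stopper_flange and the z axis of flask_mouth, either way round below 0.12 rad and angle between flask_mouth's own z axis and vertical below 0.1 rad and horizontal distance between tray_centre and warmer_top below 0.04 m and z of tray_centre in the frame of warmer_top between 0.09 and 0.22 m and angle between tray_centre's own z axis and vertical below 0.17 rad and linear speed of tray below 0.03 m/s and contact force between tray and the fingers above 0.5 N and contact force between tray and warmer below 0.02 N and contact force between tray and stack below 0.02 N and contact force between tray and flask below 0.02 N); the arm keeps its last pose, push and grip.
It fails at once if the flask is tipped or shifted by more than 40 mm (angle between flask_mouth's own z axis and vertical above 0.35 rad or distance of flask_mouth from where it was at the start of the episode above 0.04 m).
It fails at once if a bystander is moved by more than 30 mm (distance of any of cup_near, cup_left, cup_right, dish, reagent_a, reagent_b, slide_box from where it was at the start of the episode above 0.03 m).
It also fails if it takes over 62 s, if anything falls off the work surface, if the arm or the gripper's body presses on something with over 40 N, if the wrist force passes 120 N, or if a joint passes its speed limit or range.

ROBOT

A 6-joint arm with a two-finger parallel gripper is mounted at the origin on the work surface. World frame = base frame: x ahead of the robot, y to its left, z up, the work surface at z = 0. Lengths are in m, angles in rad, forces in N, time in s.
With the tool pointing down it reaches from about 0.35 to 0.775 m from the base axis. Payload 5.5 kg.
Tool frame: the origin (TCP) lies midway between the tips of the shut fingers; the grasp point (between the pads) lies hold_point_z behind it (hold_point_z is the distance from the TCP to the grasp point, in m); z points along the fingers, y is the direction in which the jaws open and shut (so a half turn about z gives the same grasp; the last joint's range is limited). The gripper opens to 85 mm and grips with 20 to 120 N. Pads are 22 mm wide; open, the fingers measure 114 mm over their backs; the gripper's body (76 mm by 85 mm) begins 54 mm behind the grasp point. The pads swing forward as they close: fully open they stand 13 mm farther back than shut.
Start: joints at [1.06, 0.313, 0.046, 1.304, 0, 1.431], TCP at [0.208, 0.536, 0.231] pointing down, gripper open.
Joint ranges: [-2.76, 2.76], [-0.86, 1.69], [-1.03, 1.26], [-2.2, 2.34], [-1.47, 1.5], [-3.14, 3.14]. Speed limits (rad/s): [2.57, 2.57, 3.14, 3.14, 3.14, 3.14].

INTERFACE

Orientations are given as a unit quaternion [w, x, y, z].
In Python, from workcell import * gives the robot as it stands. The module is installed in compiled form; this text tells all that it offers.
- The arm moves only by the tool jog_arm, never from a script. Its argument "plan" is a list of rows, each a list of 6 numbers: the shift along the world's x, y, z in m, then the turn, a rotation vector about the world's x, y, z in degrees. A call has exactly 10 rows; each row shifts and turns the commanded pose from where the row before left it; what a row does not reach is not made up. A row lasts 1/10 s, in which the tool goes at most 50 mm and 8.59 degrees, less where a joint would pass 70% of its speed; a pose out of reach is approached as far as the arm can. A call with a gripper value outside its range is refused whole. "hand" is the opening, from 0 (shut) to 1 (fully open), set as the call begins (left out, the last holds). The fingers move at their own pace and stop on an object; "force" is the grip in N (left out, the last holds). Time passes only in rows, so rows that do not move let the fingers close, or fill a call up. It gives the time, the measured TCP pose, the force and the opening at its end, in the units of the state.
- get_state(): the state, without advancing time (a new reading comes with each control period).
- read_camera(name): name is "side" or "top"; returns the picture (384x512x3 uint8, red, green, blue); there is no depth.
- calibration(name): a dict with "K" (3x3 intrinsics, pixels), "D" ([k1, k2, p1, p2, k3] as OpenCV has them; the pictures are not rectified), "world_to_cam" (4x4, takes a point from world to camera coordinates). Camera axes: x right, y down, z forward; pixel columns grow to the right and rows downward; lengths in m; the calibration is good to about 2 mm. A picture is of the moment at which its call begins. calibration takes no time and is no camera call.
- hand_in(): hands the job in, once; it reports no verdict.
The state is a dict: "clock": time; "joint_pos": joint angles; "qvel": joint speeds; "tau": joint torques, N m; "tcp_pos": TCP position; "orientation": TCP orientation; "wrist_force": force on the tool from outside, world axes, zero at the start; "ft_torque": the same for the moment, N m; "finger_gap": finger opening in m.
Only numpy, scipy, OpenCV 4.12 (cv2) and the standard library are available. Lean on these libraries where they do the work, as an engineer would, in place of code of your own. Each camera call takes 0.05 s, during which the arm holds its last target.

## Working session

There is one attempt and no reset: what is moved stays moved. The work goes in short steps, Python scripts to look and compute and a tool call to move; the robot and the scene stay as the last step left them, time stands still between calls to the robot, and variables do not carry over. Pictures are saved under pics/ and viewed, and the job is handed in when it is done.

Besides the shell and the picture viewer there is one more tool, called after ">>>" as name(argument=value, ...), one argument or row to a line, values as JSON. jog_arm: Moves the arm, as the interface text tells. Its arguments: {"type":"object","properties":{"plan":{"type":"array","items":{"type":"array","items":{"type":"number"}}},"hand":{"type":"number"},"force":{"type":"number"}},"required":["plan"]}

```bash
mkdir -p pics; python3 - <<'E'
from workcell import *
import cv2
s=get_state()
for k,v in s.items(): print(k,v)
try: print(hold_point_z)
except Exception as e: print(e)
for n in("side","top"):
    im=read_camera(n); cv2.imwrite(f"pics/{n}0.png",im[:,:,::-1])
    c=calibration(n); print(n,c)
E
```

```text
clock 0.0
joint_pos [1.06041028e+00 3.13994180e-01 4.49688070e-02 1.30360161e+00
 1.41470436e-05 1.43120551e+00]
qvel [-0.00155567 -0.00056129  0.0004224  -0.00072482  0.00188092 -0.00028877]
tau [ 6.60348951e-05 -4.80626321e+01  2.98532993e+01  1.95262913e-02
 -2.96486462e-05 -5.70678907e-06]
tcp_pos [0.20810057 0.53546791 0.23040826]
orientation [-2.98964916e-04  1.84337279e-01  9.82862620e-01 -8.65154364e-04]
wrist_force [ 0.29540366 -0.23768684 -0.39954786]
ft_torque [-0.01489775  0.03377621 -0.04738605]
finger_gap 0.08543354114068649
0.0187
side {'K': array([[485.93545226,   0.        , 252.54420611],
       [  0.        , 485.93545226, 194.84703682],
       [  0.        ,   0.        ,   1.        ]]), 'D': array([-0.14118585,  0.        ,  0.        ,  0.        ,  0.        ]), 'world_to_cam': array([[ 0.9795774 , -0.20090459, -0.00809046, -0.53940151],
       [-0.11994701, -0.55160113, -0.82543862,  0.13327976],
       [ 0.1613717 ,  0.80955144, -0.56443391,  1.37806033],
       [ 0.        ,  0.        ,  0.        ,  1.        ]])}
top {'K': array([[346.79239138,   0.        , 251.42937392],
       [  0.        , 346.79239138, 192.14583606],
       [  0.        ,   0.        ,   1.        ]]), 'D': array([-0.02222926,  0.        ,  0.        ,  0.        ,  0.        ]), 'world_to_cam': array([[ 0.0065667 , -0.99967259,  0.0247305 , -0.04480633],
       [-0.9950397 , -0.00898717, -0.09907187,  0.58033391],
       [ 0.09926169, -0.02395725, -0.99477292,  0.88246073],
       [ 0.        ,  0.        ,  0.        ,  1.        ]])}
```

View pics/side0.png

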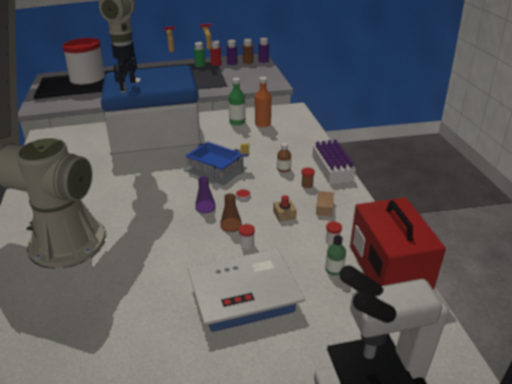

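View pics/top0.png

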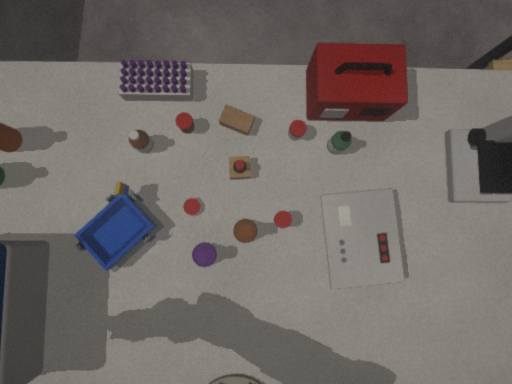

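The side view shows the red stopper on its wooden stand at (285,207), the amber flask at (231,213), the purple look-alike at (205,195), the blue tray at (216,157) with its yellow tab at (245,148), and the warmer at (245,290). In the top view the stopper is at (240,167), the flask at (245,231), the tray at (115,231), its tab at (121,188) and the plate at (361,238).

Things that could be mistaken, by top-view pixel:
- **Stopper:** the red lids at (185,121), (298,129) and (283,219), and the dish at (192,206). Only the one at (240,167) has a wooden stand.
- **Flask:** purple (204,254), the amber cup at (140,139), and the amber bottle.
- **Tab:** the wooden box at (237,119).

Next, crops to check these.

```bash
python3 - <<'E'
import cv2,numpy as np
s=cv2.imread('pics/side0.png');t=cv2.imread('pics/top0.png')
a=cv2.resize(s[130:270,170:330],None,fx=4.5,fy=4,interpolation=cv2.INTER_CUBIC)
a=cv2.resize(s[135:255,175:325],None,fx=5,fy=5,interpolation=cv2.INTER_CUBIC)
b=cv2.resize(t[140:280,65:305],None,fx=3.3,fy=3.3,interpolation=cv2.INTER_CUBIC)
cv2.imwrite('pics/cs0.png',a[:600,:800]);cv2.imwrite('pics/ct0.png',b[:600,:800])
E
```

```text
(no output)
```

View pics/cs0.png

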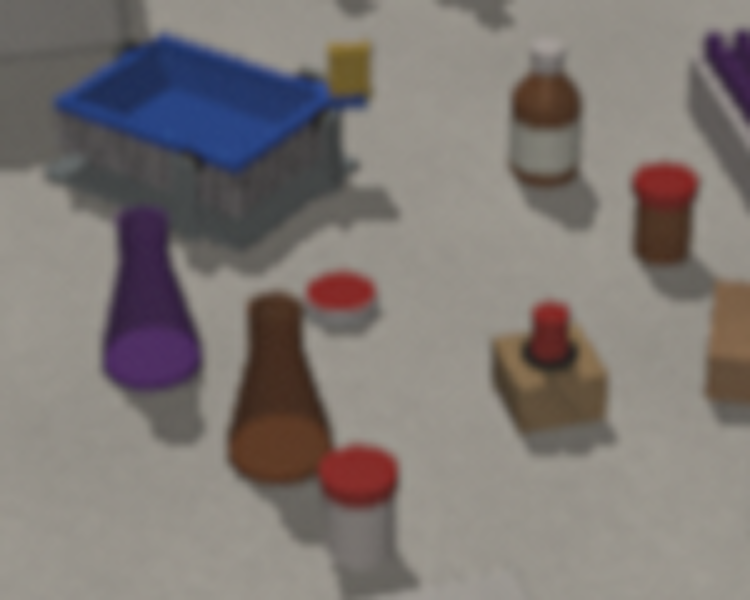

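View pics/ct0.png

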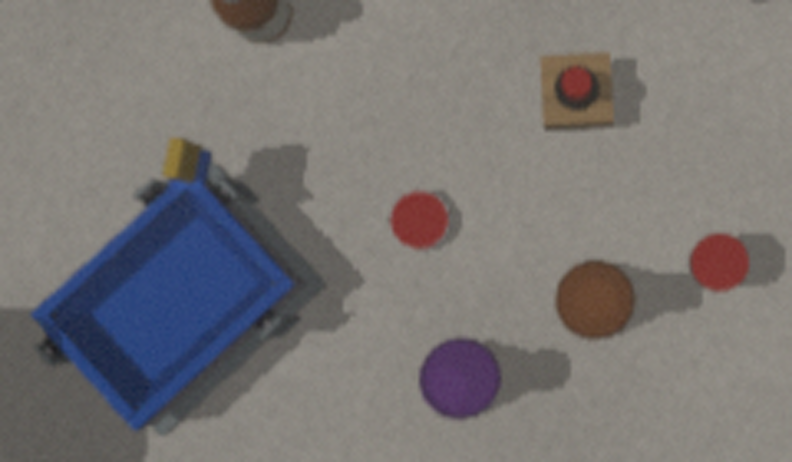

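The crops confirm the stopper (red knob, black flange, wooden stand), the amber flask (not the purple one), and the tray with its yellow tab corner. Now I'll measure them.

```bash
cat > h.py <<'E'
import numpy as np,cv2
from workcell import *
C={n:calibration(n) for n in("side","top")}
def proj(n,P):
    c=C[n];T=c["world_to_cam"]
    return cv2.projectPoints(np.atleast_2d(np.float64(P)),cv2.Rodrigues(T[:3,:3])[0],T[:3,3],c["K"],c["D"])[0][:,0]
def ray(n,uv):
    c=C[n];T=c["world_to_cam"]
    p=cv2.undistortPoints(np.float64([[uv]]),c["K"],c["D"])[0,0]
    d=T[:3,:3].T@np.r_[p,1];return -T[:3,:3].T@T[:3,3],d/np.linalg.norm(d)
def onz(n,uv,z):
    o,d=ray(n,uv);return o+d*(z-o[2])/d[2]
def tri(a,b):
    (o1,d1),(o2,d2)=ray("side",a),ray("top",b)
    A=np.c_[d1,-d2];t=np.linalg.lstsq(A,o2-o1,rcond=None)[0]
    p,q=o1+t[0]*d1,o2+t[1]*d2;return (p+q)/2,np.linalg.norm(p-q)
def blobs(im,lo,hi,roi,mn=15,lo2=None,hi2=None):
    h=cv2.cvtColor(im,cv2.COLOR_BGR2HSV);m=cv2.inRange(h,np.array(lo),np.array(hi))
    if lo2: m|=cv2.inRange(h,np.array(lo2),np.array(hi2))
    x0,y0,x1,y1=roi;k=np.zeros_like(m);k[y0:y1,x0:x1]=m[y0:y1,x0:x1]
    n,l,st,ce=cv2.connectedComponentsWithStats(k)
    return [(st[i],ce[i],l==i) for i in range(1,n) if st[i][4]>=mn]
RED=dict(lo=(0,140,70),hi=(6,255,255),lo2=(172,140,70),hi2=(180,255,255))
E
python3 - <<'E'
from h import *
np.set_printoptions(precision=4,suppress=True)
s=cv2.imread('pics/side0.png');t=cv2.imread('pics/top0.png')
for n,im in(("side",s),("top",t)):
    print(n,"cam",ray(n,(256,192))[0])
    for nm,roi,a in [("stop",(270,190,300,225) if n=="side" else (225,150,255,185),RED),
      ("amber",(215,185,245,240) if n=="side" else (228,215,262,248),dict(lo=(3,90,20),hi=(20,255,200))),
      ("purple",(190,170,220,215) if n=="side" else (185,235,222,275),dict(lo=(125,60,20),hi=(160,255,200))),
      ("yellow",(235,138,255,160) if n=="side" else (108,175,135,200),dict(lo=(17,110,60),hi=(35,255,255))),
      ("blue",(180,135,255,175) if n=="side" else (60,170,170,280),dict(lo=(105,120,40),hi=(125,255,255))),
      ("cup",(235,220,260,245) if n=="side" else (270,205,297,232),RED),
      ("dish",(235,185,252,202) if n=="side" else (180,195,205,220),RED),
      ("plate",(185,250,305,325) if n=="side" else (315,180,410,295),dict(lo=(0,0,140),hi=(180,60,255)))]:
        for st,ce,m in blobs(im,roi=roi,**a):
            c=cv2.findContours(m.astype(np.uint8),cv2.RETR_EXTERNAL,cv2.CHAIN_APPROX_NONE)[0][0]
            print(n,nm,st,ce,cv2.minAreaRect(c), cv2.minEnclosingCircle(c))
E
```

```text
side cam [ 0.322  -1.1505  0.8835]
side stop [281 196   7  11  60] [284.4833 201.0667] ((284.0, 201.0), (10.0, 6.0), 90.0) ((284.5, 201.0), 5.2202534675598145)
side amber [221 194  21  38 510] [230.1961 215.1078] ((231.0, 212.5), (37.0, 20.0), 90.0) ((231.1999969482422, 212.5), 18.774818420410156)
side purple [196 176  19  37 470] [204.2723 196.6426] ((205.0, 194.0), (36.0, 18.0), 90.0) ((204.5, 194.0833282470703), 18.255430221557617)
side yellow [241 144   8   9  63] [244.1111 147.8889] ((244.5, 148.0), (8.0, 7.0), 90.0) ((244.0, 148.0), 5.000100135803223)
side blue [187 143  57  26 813] [214.1353 155.1119] ((214.68728637695312, 155.5554962158203), (53.97678756713867, 21.41316032409668), 16.50436019897461) ((214.99107360839844, 155.0), 28.00902557373047)
side cup [238 225  16  11 137] [245.8978 229.5985] ((245.5, 230.0), (10.0, 15.0), 90.0) ((245.5, 229.5), 7.648629188537598)
side dish [237 190  12   6  60] [242.6167 192.7833] ((242.5, 192.5), (5.0, 11.0), 90.0) ((242.5, 193.0), 5.590270042419434)
side plate [ 185  250  120   75 6898] [240.8794 280.4941] ((244.49996948242188, 287.0)
[... 3257 characters left out ...]
 10  18] [407.5    244.3889] ((407.5, 244.5), (3.0, 9.0), 0.0) ((407.5, 244.5), 4.527792930603027)
top plate [360 244   5   9  20] [362.25 248.3 ] ((362.0, 248.0), (8.0, 4.0), 90.0) ((363.0, 247.9375), 4.062600135803223)
top plate [333 279   9   9  30] [336.1333 283.5667] ((337.0, 283.0), (8.0, 8.0), 90.0) ((336.3387145996094, 283.3548278808594), 4.943193435668945)
top plate [403 279   7  11  25] [407.   285.28] ((408.1283874511719, 284.5202941894531), (5.463639259338379, 9.997297286987305), 35.53767776489258) ((407.22222900390625, 283.9166564941406), 5.228314399719238)
top plate [397 289  13   6  46] [403.3043 292.0217] ((403.0, 291.5), (5.0, 12.0), 90.0) ((403.0, 293.0), 6.082862854003906)
```

```bash
python3 - <<'E'
from h import *
np.set_printoptions(precision=4,suppress=True)
print("knob tri",tri((284.5,201.07),(239.3,164.5)),"top z.06",onz("top",(239.3,164.5),.061),"side z.053",onz("side",(284.5,201.07),.053))
print("flask foot top",onz("top",(244.9,230.4),.004))
s=cv2.imread('pics/side0.png');t=cv2.imread('pics/top0.png')
h=cv2.cvtColor(s,cv2.COLOR_BGR2HSV)
# fine: amber row profile
g=s.astype(float)
for r in range(188,208): 
    row=s[r,220:246].astype(int);print(r,' '.join(f"{int(x.sum()//3):3d}" for x in row))
print("yellow tri",tri((244.1,147.9),(118.05,187.73)),onz("top",(118.05,187.73),.08),onz("side",(244.1,147.9),.08))
print("cup",onz("top",(282.6,219),.057),onz("side",(245.5,229),.055)); print("dish",onz("top",(191.7,206.1),.013))
print("purple",onz("top",(204,254.1),.004))
a=cv2.resize(t[165:290,60:170],None,fx=4.8,fy=4.8,interpolation=cv2.INTER_CUBIC)
b=cv2.resize(t[180:296,312:412],None,fx=5,fy=5,interpolation=cv2.INTER_CUBIC)
cv2.imwrite('pics/tray_top.png',a);cv2.imwrite('pics/plate_top.png',b)
cv2.imwrite('pics/tray_side.png',cv2.resize(s[130:195,175:260],None,fx=9,fy=9,interpolation=cv2.INTER_CUBIC))
E
```

```text
knob tri (array([ 0.6485, -0.0077,  0.0502]), np.float64(0.0034001502824339727)) top z.06 [ 0.6482 -0.008   0.061 ] side z.053 [ 0.6456 -0.0116  0.053 ]
flask foot top [ 0.4803 -0.0241  0.004 ]
188 123 114 106  99  97  96  97  99 110 122 131 139 145 146 145 146 147 147 145 142 138 135 132 130 131 136
189 140 133 124 114 108 107 107 113 127 139 143 145 145 144 144 145 146 143 136 126 116 113 107 105 107 113
190 146 145 141 133 130 129 130 132 140 145 146 145 144 143 143 143 137 127 115  99  89  83  81  80  82  85
191 147 148 148 147 144 144 143 145 145 145 144 143 143 144 144 140 125 103  87  78  72  70  70  70  70  71
192 147 147 148 148 147 144 142 140 136 131 128 131 135 141 144 136 110  83  72  70  70  68  70  70  70  70
193 146 146 146 146 142 134 123 113 108 100  97 102 112 124 135 130 104  77  69  70  70  71  71  70  71  71
194 147 146 145 142 129 109  91  77  71  68  67  71  80  94 110 116 103  82  71  69  70  70  71  71  70  70
195 146 146 144 137 113  80  60  53  52  53  55  56  57  65  80  98 101  91  81  75  73  72  71  71  71  74
196 146 146 145 134 101  63  48  48  53  5
[... 793 characters left out ...]
 147 144 143 142 144 146 145
204 142 143 144 133 100  62  44  44  46  48  50  47  46  45  50  84 129 147 147 147 146 145 145 147 148 149
205 142 143 144 133  98  58  44  46  47  48  48  49  48  46  46  74 116 142 147 146 146 146 145 145 147 147
206 142 142 142 130  92  54  43  45  47  49  47  48  47  46  45  61 100 136 148 147 147 146 146 147 146 146
207 141 143 139 121  82  50  44  45  48  48  48  48  48  47  43  52  89 130 148 149 149 147 147 147 147 148
yellow tri (array([0.5828, 0.2918, 0.077 ]), np.float64(0.0023539838545377457)) [0.5836 0.2906 0.08  ] [0.5806 0.2865 0.08  ]
cup [ 0.5102 -0.1191  0.057 ] [ 0.5067 -0.1206  0.055 ]
dish [0.5436 0.1178 0.013 ]
purple [0.4171 0.0837 0.004 ]
```

View pics/tray_top.png

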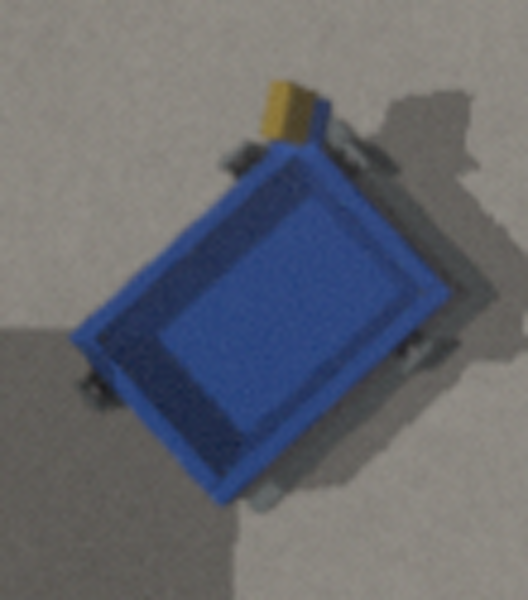

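View pics/tray_side.png

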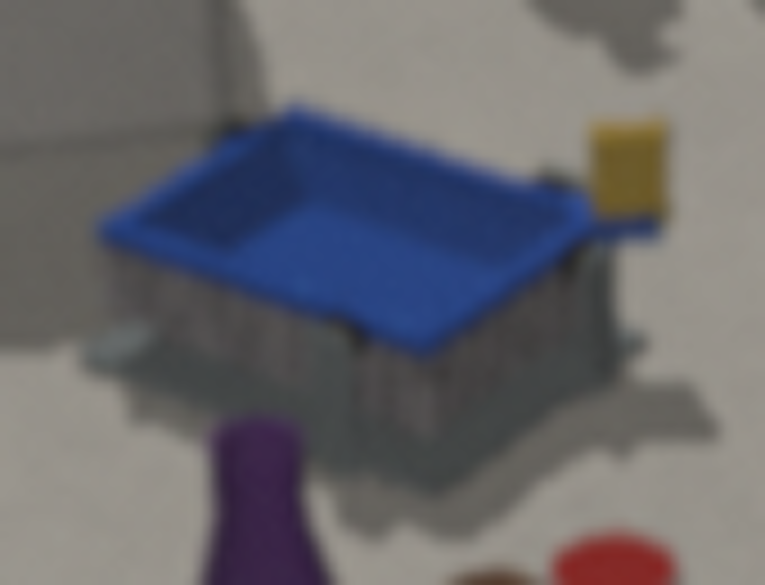

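View pics/plate_top.png

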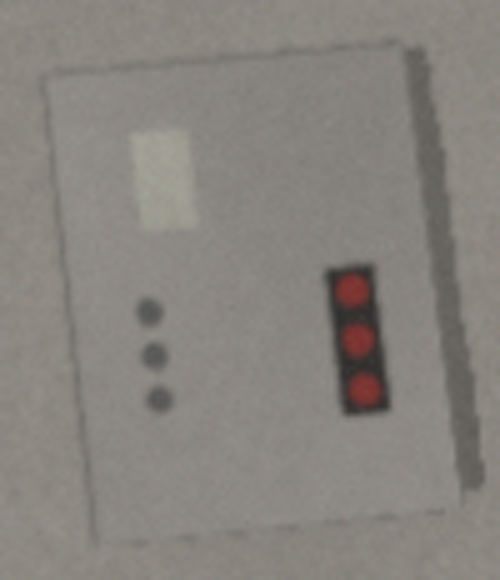

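```bash
python3 - <<'E'
from h import *
np.set_printoptions(precision=4,suppress=True)
for dv in (-1,0,1): print("mouth side",onz("side",(229.75,196.8+dv),.105))
Pp=proj("side",[[.4803,-.0241,.105]]);print(Pp)
k=[(75-.5,235.4),(106.25,270.2),(154.4,225.8),(122.5,194.8)]
Q=np.array([onz("top",p,.062) for p in k]);print(Q)
for i in range(4): print(np.linalg.norm(Q[i]-Q[(i+1)%4]))
c=Q.mean(0);d=Q[3]-Q[1];print("c",c,"diag",np.linalg.norm(d),np.degrees(np.arctan2(d[1],d[0])))
ks=[(175+103/9,130+230/9),(175+428/9,130+350/9),(175+295/9,130+105/9)]
R=np.array([onz("side",p,.062) for p in ks]);print("side tray L? ",R, "c",(R[1]+R[2])/2)
# left(side)=far corner? print
p=[(320.6,195),(392.6,188.4),(404,281),(331,288.6)]
W=np.array([onz("top",q,.056) for q in p]);print(W,W.mean(0));print([np.linalg.norm(W[i]-W[(i+1)%4]) for i in range(4)])
q=Q.copy()
E
```

```text
mouth side [ 0.4805 -0.0249  0.105 ]
mouth side [ 0.4797 -0.0298  0.105 ]
mouth side [ 0.4789 -0.0347  0.105 ]
[[229.6387 195.6556]]
[[0.4653 0.4001 0.062 ]
 [0.3807 0.3174 0.062 ]
 [0.4907 0.2024 0.062 ]
 [0.5678 0.2851 0.062 ]]
0.11827770811108722
0.1591363152959785
0.11302045811493112
0.1539978446981744
c [0.4761 0.3012 0.062 ] diag 0.18981005242741938 -9.791510666471103
side tray L?  [[0.3839 0.3088 0.062 ]
 [0.4915 0.1952 0.062 ]
 [0.4679 0.3926 0.062 ]] c [0.4797 0.2939 0.062 ]
[[ 0.5723 -0.2172  0.056 ]
 [ 0.5911 -0.4054  0.056 ]
 [ 0.3556 -0.4272  0.056 ]
 [ 0.3371 -0.2406  0.056 ]] [ 0.464  -0.3226  0.056 ]
[np.float64(0.18919398777027188), np.float64(0.23649013551605824), np.float64(0.18759163181855393), np.float64(0.23635378410120594)]
```

>>> jog_arm(
  plan=[
    [0.022,-0.0273,0,0,0,0.58],
    [0.022,-0.0273,0,0,0,0.58],
    [0.022,-0.0273,0,0,0,0.58],
    [0.022,-0.0273,0,0,0,0.58],
    [0.022,-0.0273,0,0,0,0.58],
    [0.022,-0.0273,0,0,0,0.58],
    [0.022,-0.0273,0,0,0,0.58],
    [0.022,-0.0273,0,0,0,0.58],
    [0.022,-0.0273,0,0,0,0.58],
    [0.022,-0.0273,0,0,0,0.58],
  ],
  hand=1,
  force=30,
)

```text
clock: 1.1
tcp_pos: [0.4289, 0.2616, 0.231]
orientation: [-0.0, 0.134, 0.991, -0.0]
wrist_force: [0.5, -0.2, 0.0]
finger_gap: 0.0855
```

>>> jog_arm(
  plan=[
    [0.022,-0.0273,0,0,0,0.58],
    [0.022,-0.0273,0,0,0,0.58],
    [0.022,-0.0273,0,0,0,0.58],
    [0.022,-0.0273,-0.01,0,0,0.58],
    [0.022,-0.0273,-0.015,0,0,0.58],
    [0.022,-0.0273,-0.015,0,0,0.58],
    [0.022,-0.0273,-0.02,0,0,0.58],
    [0.022,-0.0273,-0.02,0,0,0.58],
    [0.022,-0.0273,-0.02,0,0,0.58],
    [0.022,-0.0273,-0.01,0,0,0.58],
  ],
)

```text
clock: 2.1
tcp_pos: [0.6477, -0.0111, 0.1185]
orientation: [-0.002, 0.084, 0.996, 0.0]
wrist_force: [0.4, 0.6, -0.3]
finger_gap: 0.0858
```

>>> jog_arm(
  plan=[
    [0,0,0,0,0,0],
    [0,0,0,0,0,0],
    [0,0,0,0,0,0],
    [0,0,0,0,0,0],
    [0,0,0,0,0,0],
    [0,0,0,0,0,0],
    [0,0,0,0,0,0],
    [0,0,0,0,0,0],
    [0,0,0,0,0,0],
    [0,0,0,0,0,0],
  ],
)

```text
clock: 3.1
tcp_pos: [0.6484, -0.0101, 0.1213]
orientation: [-0.0, 0.084, 0.996, 0.0]
wrist_force: [-0.1, 0.6, -0.4]
finger_gap: 0.0852
```

```bash
python3 - <<'E'
from h import *
for n in("side","top"):
    im=read_camera(n); cv2.imwrite(f"pics/{n}1.png",im[:,:,::-1])
s=get_state();print(s["clock"],s["tcp_pos"],s["orientation"])
a=cv2.imread('pics/side1.png')[135:255,225:345];b=cv2.imread('pics/top1.png')[110:230,180:300]
cv2.imwrite('pics/c1.png',np.hstack([cv2.resize(x,(400,400),interpolation=cv2.INTER_CUBIC) for x in(a,b)]))
print(proj("side",[s["tcp_pos"]]),proj("top",[s["tcp_pos"]]))
E
```

```text
3.2 [ 0.64838512 -0.01009206  0.12126077] [-3.44716065e-05  8.41062804e-02  9.96456788e-01  4.80406843e-05]
[[285.96791805 181.372827  ]] [[239.90857265 159.94334004]]
```

View pics/c1.png

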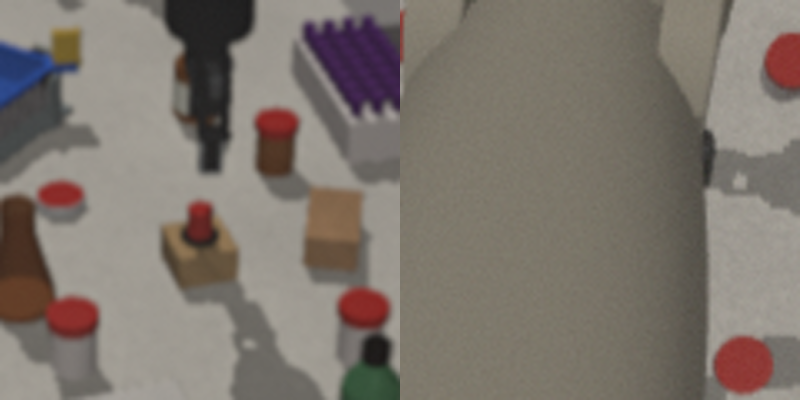

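The side crop shows the open fingers straddling the knob, finger column ≈288 and knob at 285. The arm hides the top view. I'll descend and close.

>>> jog_arm(
  plan=[
    [-0.001,0,-0.01,0,0,0],
    [0,0,-0.012,0,0,0],
    [0,0,-0.012,0,0,0],
    [0,0,-0.012,0,0,0],
    [0,0,-0.012,0,0,0],
    [0,0,-0.01,0,0,0],
    [0,0,-0.007,0,0,0],
    [0,0,-0.004,0,0,0],
    [0,0,0,0,0,0],
    [0,0,0,0,0,0],
  ],
)

```text
clock: 4.2
tcp_pos: [0.6477, -0.0101, 0.0427]
orientation: [0.0, 0.084, 0.996, 0.0]
wrist_force: [0.2, -0.1, 0.8]
finger_gap: 0.0852
```

>>> jog_arm(
  plan=[
    [0,0,0,0,0,0],
    [0,0,0,0,0,0],
    [0,0,0,0,0,0],
    [0,0,0,0,0,0],
    [0,0,0,0,0,0],
    [0,0,0,0,0,0],
    [0,0,0,0,0,0],
    [0,0,0,0,0,0],
    [0,0,0,0,0,0],
    [0,0,0,0,0,0],
  ],
  hand=0,
  force=30,
)

```text
clock: 5.2
tcp_pos: [0.6476, -0.0099, 0.0427]
orientation: [0.0, 0.084, 0.996, 0.0]
wrist_force: [-0.6, 0.9, 5.2]
finger_gap: 0.023
```

>>> jog_arm(
  plan=[
    [0,0,0.005,0,0,0],
    [0,0,0.01,0,0,0],
    [0,0,0.015,0,0,0],
    [0,0,0.02,0,0,0],
    [0,0,0.02,0,0,0],
    [0,0,0.02,0,0,0],
    [0,0,0.02,0,0,0],
    [0,0,0.015,0,0,0],
    [0,0,0.005,0,0,0],
    [0,0,0,0,0,0],
  ],
)

```text
clock: 6.2
tcp_pos: [0.6479, -0.0103, 0.1733]
orientation: [0.001, 0.084, 0.996, -0.0]
wrist_force: [0.3, 0.5, -0.9]
finger_gap: 0.0232
```

>>> jog_arm(
  plan=[
    [-0.01,-0.001,0,0,0,0],
    [-0.017,-0.002,0,0,0,0],
    [-0.022,-0.003,0,0,0,0],
    [-0.022,-0.003,0,0,0,0],
    [-0.022,-0.003,0,0,0,0],
    [-0.022,-0.003,0,0,0,0],
    [-0.022,-0.002,0,0,0,0],
    [-0.017,0,0,0,0,0],
    [-0.01,0,0,0,0,0],
    [-0.004,0,0,0,0,0],
  ],
)

```text
clock: 7.2
tcp_pos: [0.4782, -0.0269, 0.1718]
orientation: [-0.001, 0.084, 0.996, 0.0]
wrist_force: [-0.1, 0.7, -0.8]
finger_gap: 0.0229
```

>>> jog_arm(
  plan=[
    [0,0,0,0,0,0],
    [0,0,0,0,0,0],
    [0,0,0,0,0,0],
    [0,0,0,0,0,0],
    [0,0,0,0,0,0],
    [0,0,0,0,0,0],
    [0,0,0,0,0,0],
    [0,0,0,0,0,0],
    [0,0,0,0,0,0],
    [0,0,0,0,0,0],
  ],
)

```text
clock: 8.2
tcp_pos: [0.4794, -0.027, 0.1723]
orientation: [0.0, 0.084, 0.996, 0.0]
wrist_force: [0.1, -0.5, -0.2]
finger_gap: 0.0232
```

```bash
python3 - <<'E'
from h import *
im=read_camera("side"); cv2.imwrite("pics/side2.png",im[:,:,::-1])
s=get_state();print(s["clock"],s["tcp_pos"],s["orientation"],s["wrist_force"])
a=im[150:250,190:270,::-1]
cv2.imwrite('pics/c2.png',cv2.resize(a,(480,600),interpolation=cv2.INTER_CUBIC))
print(proj("side",[s["tcp_pos"]]),proj("side",[[.480,-.027,.105]]))
E
```

```text
8.25 [ 0.47938737 -0.02706779  0.17236524] [6.02494439e-05 8.40845536e-02 9.96458621e-01 2.93963808e-05] [-0.18511896 -0.64989731  0.25964644]
[[228.64247994 176.10407044]] [[229.70078619 196.23517588]]
```

View pics/c2.png

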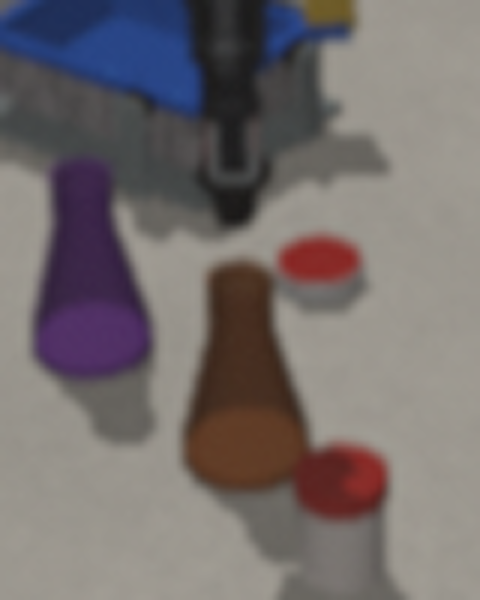

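```bash
python3 - <<'E'
from h import *
s=cv2.imread('pics/side2.png').astype(int).mean(2)
def edges(r,c0,c1,th):
    row=s[r,c0:c1];i=np.where(row<th)[0]
    a,b=i[0],i[-1]
    f=lambda k,d:k+d*(th-row[k])/(row[k+d]-row[k])
    return c0+f(a,-1),c0+f(b,1)
for r in range(176,190):
    print(r,' '.join(f"{int(x):3d}" for x in s[r,220:240]))
for r in range(195,204): 
    a,b=edges(r,221,236,95);print(r,a,b,(a+b)/2)
for z in (.1636,.1396): print(z,proj("side",[[.4794,-.027,z]]))
o=proj("side",[[.4794,-.027,.1396]]);
th=np.linspace(0,2*np.pi,60);ring=np.c_[.4794+.0095*np.cos(th),-.027+.0095*np.sin(th),0*th+.1396];q=proj("side",ring);print("tip pred bounds",q.min(0),q.max(0))
ring=np.c_[.4794+.018*np.cos(th),-.027+.018*np.sin(th),0*th+.1636];q=proj("side",ring);print("flange pred",q.min(0),q.max(0))
ring=np.c_[.480+.0165*np.cos(th),-.027+.0165*np.sin(th),0*th+.105];q=proj("side",ring);print("rim pred",q.min(0),q.max(0))
print(s[186:200,229].astype(int),s[186:200,230].astype(int))
E
```

```text
176  77  80  78  65  64  73  58  38  31  32  42  63  72  60  58  73  89  97 100  99
177  73  75  71  56  60  73  58  38  32  32  41  63  72  54  49  73  94 100 100  99
178  70  69  61  47  54  71  64  52  48  48  53  66  71  51  46  74  93 100  99  99
179  69  66  55  42  46  64  66  66  64  65  66  70  63  46  50  78  95 100 100 103
180  70  69  59  44  40  48  56  59  59  60  59  57  49  47  64  86  97 102 108 116
181  71  70  66  55  42  37  39  39  40  39  40  37  43  61  82  95 103 114 127 135
182  71  70  68  63  54  40  30  28  30  29  29  30  49  78  96 108 117 131 142 146
183  76  74  71  68  62  47  32  28  28  29  25  32  57  91 115 128 137 145 149 149
184  87  82  77  74  71  57  37  29  27  27  27  32  66 106 131 143 148 150 149 148
185  96  93  89  87  85  69  45  30  28  27  27  42  82 123 143 149 150 149 147 145
186 100  98  97  97  95  82  56  35  29  30  37  64 106 136 148 149 149 147 146 145
187 107 102 100  99  98  90  71  56  54  58  73  98 129 144 149 149 149 149 148 148
188 126 117 109 102  99  96  88  85  94 105 117 129 142 149 149 149 150 151 148 144
189 143 137 128 116 112 109 109 114 126 135 142 145 148 148 147 148 149 146 140 129
195 224.64583333333334 234.6851851851852 229.66550925925927Traceback (most recent call last):
  File "<stdin>", line 11, in <module>
  File "<stdin>", line 7, in edges
  File "<stdin>", line 6, in <lambda>
IndexError: index 15 is out of bounds for axis 0 with size 15
```

```bash
python3 - <<'E'
from h import *
np.set_printoptions(precision=2,suppress=True)
s=cv2.imread('pics/side2.png').astype(int).mean(2)
for r in range(190,206): print(r,' '.join(f"{int(x):3d}" for x in s[r,220:240]))
X,Y,Z=.4794,-.027,.1636
th=np.linspace(0,2*np.pi,60)
def b(x,y,z,r):
    q=proj("side",np.c_[x+r*np.cos(th),y+r*np.sin(th),0*th+z]);return q.min(0),q.max(0)
print("tip",b(X,Y,Z-.024,.0095));print("plug top",b(X,Y,Z,.012));print("flange",b(X,Y,Z,.018));print("rim",b(.48,-.027,.105,.0165)); print("neck low",b(.48,-.027,.09,.0165))
E
```

```text
190 149 148 145 138 133 133 132 137 144 148 150 149 147 146 147 146 142 130 117 103
191 152 151 151 150 147 147 147 148 149 149 147 147 147 147 148 143 128 106  90  79
192 150 151 152 152 151 149 145 143 139 134 131 134 138 144 148 139 113  85  74  71
193 149 149 150 150 146 137 125 116 110 103 100 105 115 126 137 133 106  80  70  71
194 150 149 148 145 133 113  93  79  73  70  68  73  82  96 113 119 105  84  73  72
195 150 149 148 141 115  83  62  55  54  54  55  58  59  66  82 100 103  94  83  75
196 150 149 148 138 104  65  49  49  52  53  53  55  53  53  63  83 100 101  94  89
197 149 149 149 137  99  59  48  50  52  55  55  55  53  50  55  76  98 104 103 100
198 150 149 149 138  99  58  45  49  53  52  54  53  53  48  55  82 106 108 103 105
199 149 149 149 137 100  59  45  47  49  51  52  51  51  47  56  90 119 119 112 108
200 149 149 148 137  99  58  43  46  50  50  50  51  48  46  56  95 132 137 129 118
201 147 147 148 138 100  59  43  46  47  48  49  49  47  46  56  95 137 149 144 132
202 147 146 148 138 102  62  44  44  48  48  49  49  49  46  53  94 138 152 152 146
203 146 148 149 138 104  63  46  45  47  49  49  49  48  46  52  91 137 152 153 150
204 146 147 147 137 103  63  45  46  47  50  50  49  48  46  50  86 132 151 152 150
205 145 146 147 136 100  59  45  46  48  50  50  49  49  48  48  76 119 146 151 150
tip (array([225.65, 184.18]), array([232.46, 187.92]))
plug top (array([224.41, 176.46]), array([233.1 , 181.13]))
flange (array([222.24, 175.32]), array([235.27, 182.32]))
rim (array([223.87, 192.96]), array([235.53, 199.57]))
neck low (array([224.09, 197.28]), array([235.67, 203.94]))
```

The stopper tip (centre 228.9, bottom row 187.9) and the neck (centre 229.6, rim top row 193.0) match their predicted projections within about 1 mm. I'll insert straight down.

>>> jog_arm(
  plan=[
    [0.0004,0,-0.006,0,0,0],
    [0,0,-0.008,0,0,0],
    [0,0,-0.008,0,0,0],
    [0,0,-0.007,0,0,0],
    [0,0,-0.007,0,0,0],
    [0,0,-0.006,0,0,0],
    [0,0,-0.005,0,0,0],
    [0,0,-0.004,0,0,0],
    [0,0,-0.002,0,0,0],
    [0,0,0,0,0,0],
  ],
)

```text
clock: 9.25
tcp_pos: [0.4797, -0.027, 0.1191]
orientation: [-0.0, 0.084, 0.996, 0.0]
wrist_force: [-0.9, 0.4, -1.5]
finger_gap: 0.0225
```

```bash
python3 - <<'E'
from h import *
im=read_camera("side"); cv2.imwrite("pics/side3.png",im[:,:,::-1])
s=get_state();print(s["clock"],s["tcp_pos"],s["wrist_force"],s["ft_torque"])
cv2.imwrite('pics/c3.png',cv2.resize(im[150:250,190:270,::-1],(480,600),interpolation=cv2.INTER_CUBIC))
E
```

```text
9.3 [ 0.47971035 -0.02698851  0.11924211] [-0.08854915  0.37192112 -0.5660415 ] [ 0.1818523  -0.05681463 -0.05040909]
```

View pics/c3.png

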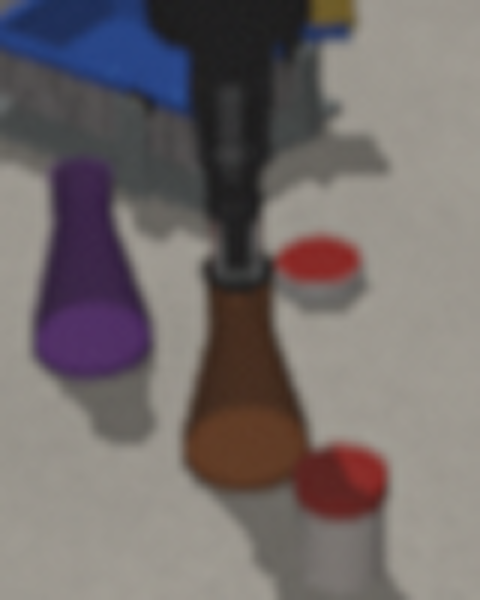

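The plug has entered the neck and the flange (≈(229,195)) sits just above the rim, with no force. About 5 mm remains, so I'll press down gently.

>>> jog_arm(
  plan=[
    [0,0,-0.002,0,0,0],
    [0,0,-0.002,0,0,0],
    [0,0,-0.001,0,0,0],
    [0,0,-0.001,0,0,0],
    [0,0,0,0,0,0],
    [0,0,0,0,0,0],
    [0,0,0,0,0,0],
    [0,0,0,0,0,0],
    [0,0,0,0,0,0],
    [0,0,0,0,0,0],
  ],
)

```text
clock: 10.3
tcp_pos: [0.4803, -0.0267, 0.1139]
orientation: [0.001, 0.084, 0.996, 0.0]
wrist_force: [-1.1, 2.8, 5.4]
finger_gap: 0.0228
```

>>> jog_arm(
  plan=[
    [0,0,-0.0005,0,0,0],
    [0,0,-0.0005,0,0,0],
    [0,0,0,0,0,0],
    [0,0,0,0,0,0],
    [0,0,0,0,0,0],
    [0,0,0,0,0,0],
    [0,0,0,0,0,0],
    [0,0,0,0,0,0],
    [0,0,0,0,0,0],
    [0,0,0,0,0,0],
  ],
)

```text
clock: 11.3
tcp_pos: [0.4806, -0.0265, 0.1137]
orientation: [0.001, 0.084, 0.996, 0.001]
wrist_force: [-1.5, 4.5, 10.8]
finger_gap: 0.0227
```

It's seated: 10.8 N with no further travel, at TCP z 0.1137 as computed. I'll relax and release.

>>> jog_arm(
  plan=[
    [0,0,0.001,0,0,0],
    [0,0,0,0,0,0],
    [0,0,0,0,0,0],
    [0,0,0,0,0,0],
    [0,0,0,0,0,0],
    [0,0,0,0,0,0],
    [0,0,0,0,0,0],
    [0,0,0,0,0,0],
    [0,0,0,0,0,0],
    [0,0,0,0,0,0],
  ],
  hand=1,
)

```text
clock: 12.3
tcp_pos: [0.4798, -0.0271, 0.1133]
orientation: [0.0, 0.084, 0.996, 0.0]
wrist_force: [-0.2, -0.4, -0.2]
finger_gap: 0.0856
```

>>> jog_arm(
  plan=[
    [0,0,0.01,0,0,0],
    [0,0,0.015,0,0,0],
    [0,0,0.02,0,0,0],
    [0,0,0.025,0,0,0],
    [0,0,0.025,0,0,0],
    [0,0,0.015,0,0,0],
    [0.02,0.04,0,0,0,0],
    [0.02,0.04,0,0,0,0],
    [0.02,0.04,0,0,0,0],
    [0.02,0.02,0,0,0,0],
  ],
)

```text
clock: 13.3
tcp_pos: [0.5603, 0.1158, 0.2244]
orientation: [0.001, 0.083, 0.997, 0.0]
wrist_force: [-0.2, -0.7, 0.5]
finger_gap: 0.0855
```

```bash
python3 - <<'E'
from h import *
for n in("side","top"):
    im=read_camera(n); cv2.imwrite(f"pics/{n}4.png",im[:,:,::-1])
s=get_state();print(s["clock"],s["tcp_pos"],s["wrist_force"])
a=cv2.imread('pics/side4.png');b=cv2.imread('pics/top4.png')
cv2.imwrite('pics/c4.png',np.hstack([cv2.resize(a[165:265,190:270],(400,500),interpolation=cv2.INTER_CUBIC),cv2.resize(b[160:285,60:160],(400,500),interpolation=cv2.INTER_CUBIC)]))
cv2.imwrite('pics/c4b.png',b)
E
```

```text
13.4 [0.56168433 0.11563154 0.22357228] [-0.3844934  -0.25103172 -1.27486666]
```

View pics/c4.png

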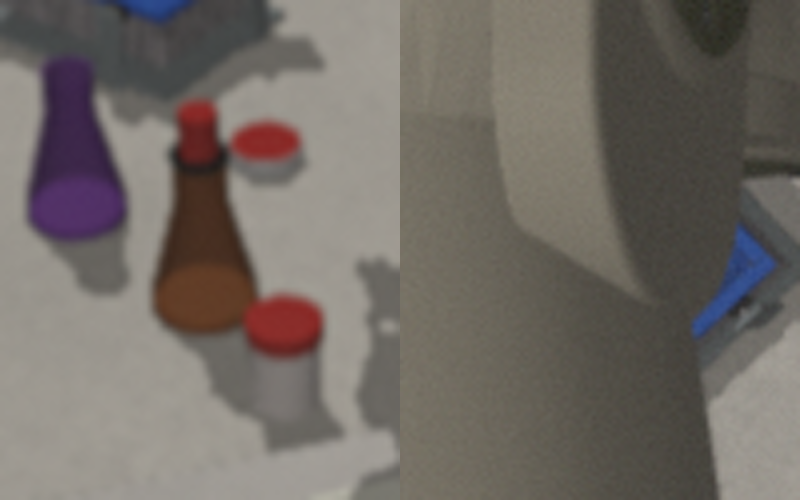

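View pics/side4.png

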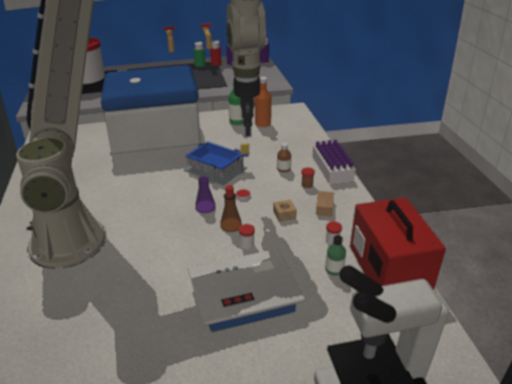

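The stopper is seated: black flange on the rim at ≈(230,196), flask upright. Next I'll check the tab prediction against the yellow edges in the side view.

```bash
python3 - <<'E'
from h import *
np.set_printoptions(precision=2,suppress=True)
im=cv2.imread('pics/side0.png').astype(int)
yl=(im[:,:,2]+im[:,:,1])//2-im[:,:,0]
for r in range(139,160): print(r,' '.join(f"{int(x):3d}" for x in yl[r,236:256]))
a=np.radians(-9.5);ex=np.array([np.cos(a),np.sin(a),0]);ey=np.array([-np.sin(a),np.cos(a),0])
for p in ([.5833,.2767,.08],[.582,.284,.08],[.582,.289,.08]):
    for n in("side","top"):
        B=[np.array(p)+i*.015*ex+j*.006*ey+k*.018*np.array([0,0,1]) for i in(-1,1) for j in(-1,1) for k in(-1,1)]
        q=proj(n,B);print(p,n,q.min(0),q.max(0))
it=cv2.imread('pics/top0.png').astype(int);yt=(it[:,:,2]+it[:,:,1])//2-it[:,:,0]
for r in range(178,200): print(r,' '.join(f"{int(x):3d}" for x in yt[r,110:132]))
E
```

```text
139   9   9  10   9   9  10  11  10   9   9  10   9   9  10  10  10  10  10  10   9
140  10   9   9   9   9   9  10   9  10   8   9   9   9  10   9   9  10  10  10  10
141   9  10   9  10   9   9   9   9   8   8   9  10  11   9   9  10   9   9  10  10
142   9   9  10  10  13  15  15  14  14  13  16  19  18  12   9   9   9  10   9  10
143   9  10  10  12  23  33  35  34  34  34  36  40  35  19  10   9  10   9   9   9
144   9   9   8  15  33  52  59  58  56  57  57  60  47  21  11   9   9   9   9   9
145   9   9  10  14  31  54  65  65  63  62  62  61  44  19  10  10   9  10   9   9
146   9  10   9  12  26  46  58  59  57  57  57  56  40  18  10   9  10  10   9   9
147   8   8   9  12  25  43  55  55  55  55  56  54  38  20  10  10   9  10   9   9
148   6   6   7  12  24  44  54  56  54  55  56  55  38  20  11   9   9  10  10  10
149   1   4   5  11  26  45  55  55  53  55  55  53  39  20  12  10   9  10   9  10
150 -23 -14 -10   1  22  44  56  56  56  55  56  55  39  19  11   9  10   9   9   9
151 -55 -49 -44 -34   1  40  56  57  55  55  57  55  40  21  12  10  10   9  10   9
152 -64 
[... 2336 characters left out ...]
  56  36  26  26  26  18 -14 -34 -40 -27  -7  -4  -3  -1
193   5   7   8  10  24  38  44  46  38  23  24  22  24  12 -25 -39 -38 -24  -8  -3  -3  -2
194   4   3   6   7   7   6  -7 -19 -22 -19  -7   3   9  -9 -40 -48 -40 -18  -3  -2  -3  -4
195   0  -1   0   0   0 -10 -40 -61 -68 -63 -52 -38 -33 -45 -60 -66 -46 -15  -2  -1  -2  -2
196  -1  -1  -3  -2  -2 -22 -51 -69 -76 -75 -74 -68 -63 -70 -73 -71 -55 -28  -6  -2  -2  -2
197  -2  -2  -1  -5 -15 -40 -60 -67 -68 -70 -64 -58 -61 -66 -69 -68 -65 -49 -22  -6  -1   0
198  -1   0  -7 -16 -33 -54 -63 -65 -64 -58 -45 -41 -50 -58 -65 -65 -65 -63 -49 -22  -4  -2
199  -1  -4 -21 -39 -55 -64 -65 -62 -58 -43 -34 -41 -45 -54 -61 -66 -66 -67 -63 -47 -21  -2
```

>>> jog_arm(
  plan=[
    [0.002,0.015,0,0,0,0],
    [0.002,0.025,0,0,0,0],
    [0.002,0.025,0,0,0,0],
    [0.003,0.025,0,0,0,0],
    [0.003,0.025,0,0,0,0],
    [0.003,0.025,-0.01,0,0,0],
    [0.003,0.017,-0.02,0,0,0],
    [0.002,0.01,-0.02,0,0,0],
    [0,0,-0.02,0,0,0],
    [0,0,0,0,0,0],
  ],
)

```text
clock: 14.4
tcp_pos: [0.5773, 0.2793, 0.1506]
orientation: [-0.003, 0.084, 0.996, -0.001]
wrist_force: [-0.7, -0.0, 0.5]
finger_gap: 0.0855
```

>>> jog_arm(
  plan=[
    [0,0,0,0,0,0],
    [0,0,0,0,0,0],
    [0,0,0,0,0,0],
    [0,0,0,0,0,0],
    [0,0,0,0,0,0],
    [0,0,0,0,0,0],
    [0,0,0,0,0,0],
    [0,0,0,0,0,0],
    [0,0,0,0,0,0],
    [0,0,0,0,0,0],
  ],
)

```text
clock: 15.4
tcp_pos: [0.5798, 0.28, 0.1532]
orientation: [-0.0, 0.084, 0.996, 0.0]
wrist_force: [-0.2, 0.5, -0.3]
finger_gap: 0.086
```

```bash
python3 - <<'E'
from h import *
im=read_camera("side"); cv2.imwrite("pics/side5.png",im[:,:,::-1])
s=get_state();print(s["clock"],s["tcp_pos"],s["orientation"],s["joint_pos"])
print(proj("side",[s["tcp_pos"]]))
cv2.imwrite('pics/c5.png',cv2.resize(im[95:195,175:275,::-1],(600,600),interpolation=cv2.INTER_CUBIC))
E
```

```text
15.45 [0.57977034 0.27995275 0.15324755] [-5.28149212e-05  8.40824887e-02  9.96458795e-01  4.57886271e-05] [3.25209484e-01 4.76607721e-01 9.73292187e-02 1.19157827e+00
 1.26055679e-04 4.93573241e-01]
[[243.83715107 129.5391547 ]]
```

View pics/c5.png

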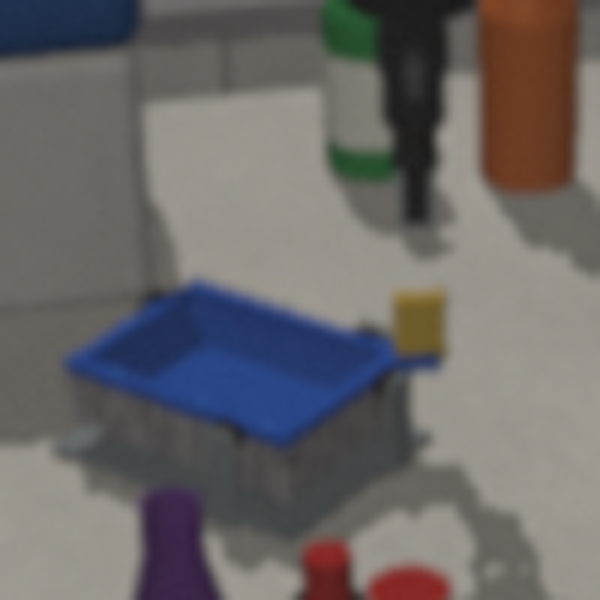

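The fingers (≈(244,130)) are straight above the tab (≈(245,149)). I'll descend and grip.

>>> jog_arm(
  plan=[
    [0.001,0.003,-0.008,0,0,0],
    [0,0,-0.012,0,0,0],
    [0,0,-0.013,0,0,0],
    [0,0,-0.013,0,0,0],
    [0,0,-0.013,0,0,0],
    [0,0,-0.011,0,0,0],
    [0,0,-0.008,0,0,0],
    [0,0,-0.005,0,0,0],
    [0,0,-0.002,0,0,0],
    [0,0,0,0,0,0],
  ],
)

```text
clock: 16.45
tcp_pos: [0.5809, 0.283, 0.0683]
orientation: [0.0, 0.084, 0.996, 0.0]
wrist_force: [-0.3, -0.5, -0.6]
finger_gap: 0.0855
```

>>> jog_arm(
  plan=[
    [0,0,0,0,0,0],
    [0,0,0,0,0,0],
    [0,0,0,0,0,0],
    [0,0,0,0,0,0],
    [0,0,0,0,0,0],
    [0,0,0,0,0,0],
    [0,0,0,0,0,0],
    [0,0,0,0,0,0],
    [0,0,0,0,0,0],
    [0,0,0,0,0,0],
  ],
  hand=0,
  force=40,
)

```text
clock: 17.45
tcp_pos: [0.5818, 0.2848, 0.0692]
orientation: [0.001, 0.084, 0.996, 0.002]
wrist_force: [-0.0, 5.0, 1.3]
finger_gap: 0.0118
```

```bash
python3 - <<'E'
from h import *
im=read_camera("side"); cv2.imwrite("pics/side6.png",im[:,:,::-1])
s=get_state();print(s["clock"],s["tcp_pos"],s["wrist_force"],s["finger_gap"])
cv2.imwrite('pics/c6.png',cv2.resize(im[95:195,175:275,::-1],(600,600),interpolation=cv2.INTER_CUBIC))
E
```

```text
17.5 [0.58182724 0.2847885  0.06920193] [1.16316665 4.33959992 1.02311881] 0.011331390897969652
```

View pics/c6.png

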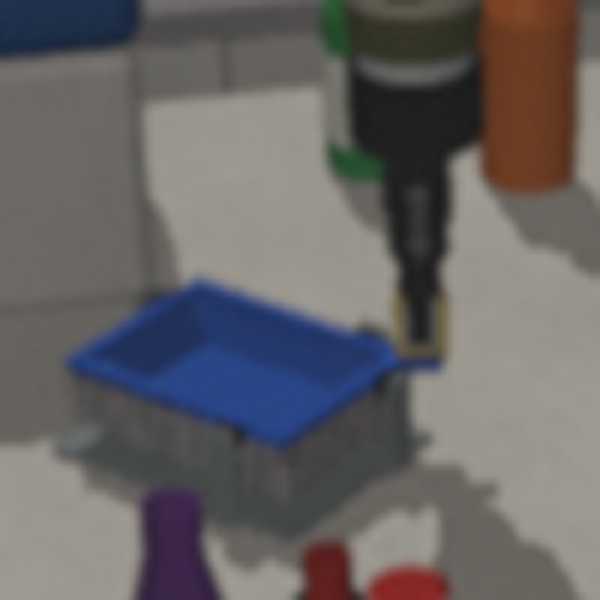

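The pads hold the tab (gap 11.3 mm) with the tray undisturbed. I'll peel the tab corner up on an arc about the far corner.

>>> jog_arm(
  plan=[
    [0.0008,0.0018,0,0,0,0],
    [0,0,0,0,0,0],
    [0,0,0.0015,-0.071,-0.42,0],
    [-0.0002,0,0.003,-0.143,-0.84,0],
    [-0.0003,0,0.003,-0.143,-0.84,0],
    [-0.0003,0,0.003,-0.143,-0.84,0],
    [-0.0003,0.0001,0.003,-0.143,-0.84,0],
    [-0.0004,0.0001,0.003,-0.143,-0.84,0],
    [0,0,0,0,0,0],
    [0,0,0,0,0,0],
  ],
  force=90,
)

```text
clock: 18.5
tcp_pos: [0.58, 0.2846, 0.0853]
orientation: [0.041, 0.084, 0.996, -0.004]
wrist_force: [1.8, 0.9, 2.0]
finger_gap: 0.0102
```

>>> jog_arm(
  plan=[
    [-0.0004,0.0001,0.003,-0.143,-0.84,0],
    [-0.0005,0.0001,0.003,-0.143,-0.84,0],
    [-0.0006,0.0001,0.003,-0.143,-0.84,0],
    [-0.0006,0.0001,0.003,-0.143,-0.84,0],
    [-0.0003,0,0.0015,-0.071,-0.42,0],
    [0,0,0,0,0,0],
    [0,0,0,0,0,0],
    [0,0,0,0,0,0],
    [0,0,0,0,0,0],
    [0,0,0,0,0,0],
  ],
)

```text
clock: 19.5
tcp_pos: [0.5777, 0.2853, 0.0981]
orientation: [0.074, 0.084, 0.994, -0.006]
wrist_force: [1.9, -1.6, 0.3]
finger_gap: 0.0105
```

```bash
python3 - <<'E'
from h import *
im=read_camera("side"); cv2.imwrite("pics/side7.png",im[:,:,::-1])
s=get_state();print(s["clock"],s["tcp_pos"],s["orientation"],s["wrist_force"],s["ft_torque"],s["finger_gap"])
cv2.imwrite('pics/c7.png',cv2.resize(im[95:195,175:275,::-1],(600,600),interpolation=cv2.INTER_CUBIC))
E
```

```text
19.55 [0.57768775 0.28525639 0.09816956] [ 0.07389095  0.08388921  0.99371178 -0.00629449] [ 1.20761357 -1.80743052 -0.14215718] [-0.29110474 -0.00539651  0.07301784] 0.010640749746517051
```

View pics/c7.png

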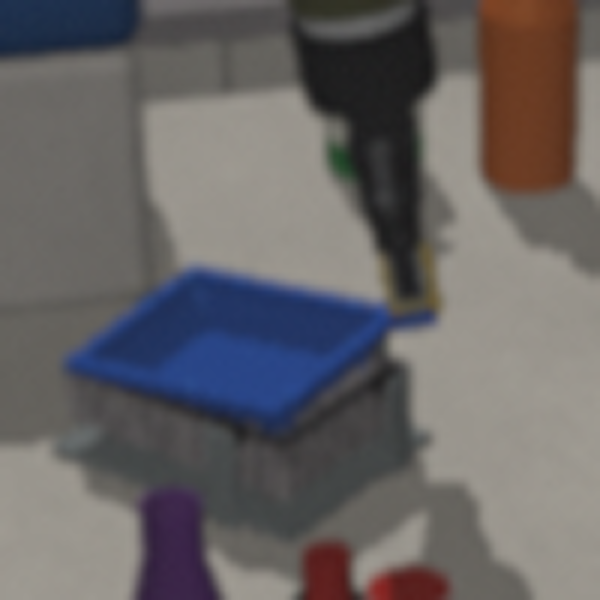

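The tab corner is up 29 mm while the far corner is still at ≈(186,155) on the stack, and the wrist force has dropped, so the grips are free. I'll lift and then level.

>>> jog_arm(
  plan=[
    [0,0,0.005,0,0,0],
    [0,0,0.01,0,0,0],
    [0,0,0.015,0,0,0],
    [0,0,0.02,0,0,0],
    [0,0,0.02,0.2,1.2,0],
    [0,0,0.02,0.3,1.8,0],
    [0,0,0.02,0.3,1.8,0],
    [0,0,0.018,0.3,1.8,0],
    [0,0,0.01,0.3,1.2,0],
    [0,0,0.004,0.029,0.6,0],
  ],
)

```text
clock: 20.55
tcp_pos: [0.5785, 0.2857, 0.2425]
orientation: [0.001, 0.084, 0.996, 0.001]
wrist_force: [-0.1, 0.2, -0.6]
finger_gap: 0.0108
```

>>> jog_arm(
  plan=[
    [0,0,0,0,0,0],
    [0,0,0,0,0,0],
    [0,0,0,0,0,0],
    [0,0,0,0,0,0],
    [0,0,0,0,0,0],
    [0,0,0,0,0,0],
    [0,0,0,0,0,0],
    [0,0,0,0,0,0],
    [0,0,0,0,0,0],
    [0,0,0,0,0,0],
  ],
)

```text
clock: 21.55
tcp_pos: [0.5777, 0.2854, 0.2403]
orientation: [0.0, 0.084, 0.996, 0.0]
wrist_force: [-0.8, 0.3, -0.7]
finger_gap: 0.0107
```

```bash
python3 - <<'E'
from h import *
im=read_camera("side"); cv2.imwrite("pics/side8.png",im[:,:,::-1])
s=get_state();print(s["clock"],s["tcp_pos"],s["orientation"],s["wrist_force"],s["ft_torque"],s["finger_gap"])
cv2.imwrite('pics/c8.png',cv2.resize(im[75:255,145:325,::-1],(600,600),interpolation=cv2.INTER_CUBIC))
E
```

```text
21.6 [0.57770168 0.28532203 0.24032505] [2.70360544e-05 8.40751772e-02 9.96459414e-01 1.67670883e-05] [-0.62215441 -0.25952689 -0.87749074] [-0.01224264 -0.05864731  0.01794473] 0.010584308871189513
```

View pics/c8.png

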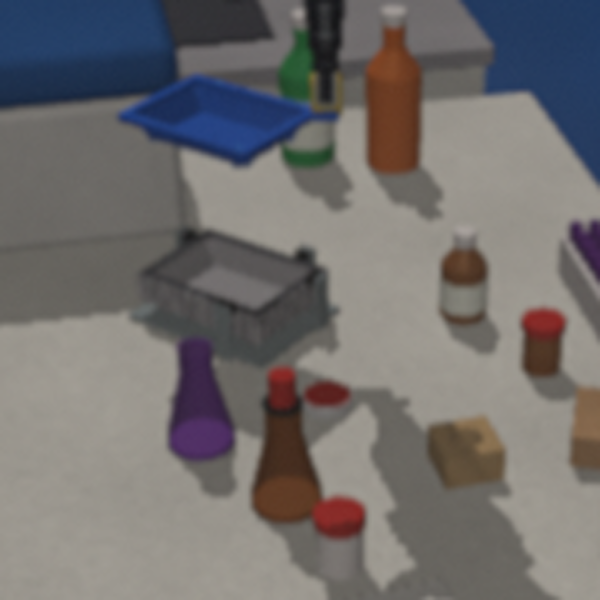

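The tray is free, level and held. I'll carry it over to the warmer.

>>> jog_arm(
  plan=[
    [0,-0.01,0,0,0,0],
    [0,-0.02,0,0,0,0],
    [0,-0.03,0,0,0,0],
    [-0.001,-0.036,0,0,0,0],
    [-0.001,-0.036,0,0,0,0],
    [-0.001,-0.036,0,0,0,0],
    [-0.001,-0.036,0,0,0,0],
    [-0.001,-0.036,0,0,0,0],
    [0,-0.036,0,0,0,0],
    [0,-0.036,0,0,0,0],
  ],
)

```text
clock: 22.6
tcp_pos: [0.5722, -0.0287, 0.2406]
orientation: [0.0, 0.084, 0.996, -0.0]
wrist_force: [-0.3, 0.8, -1.0]
finger_gap: 0.0108
```

>>> jog_arm(
  plan=[
    [0,-0.036,0,0,0,0],
    [0,-0.036,0,0,0,0],
    [-0.001,-0.036,0,0,0,0],
    [-0.001,-0.036,0,0,0,0],
    [-0.001,-0.036,0,0,0,0],
    [-0.001,-0.036,0,0,0,0],
    [-0.001,-0.036,0,0,0,0],
    [0,-0.03,0,0,0,0],
    [0,-0.022,0,0,0,0],
    [0,-0.012,0,0,0,0],
  ],
)

```text
clock: 23.6
tcp_pos: [0.5668, -0.3451, 0.24]
orientation: [-0.0, 0.085, 0.996, -0.0]
wrist_force: [0.6, 0.6, -0.9]
finger_gap: 0.0106
```

>>> jog_arm(
  plan=[
    [0,0,0,0,0,0],
    [0,0,0,0,0,0],
    [0,0,0,0,0,0],
    [0,0,0,0,0,0],
    [0,0,0,0,0,0],
    [0,0,0,0,0,0],
    [0,0,0,0,0,0],
    [0,0,0,0,0,0],
    [0,0,0,0,0,0],
    [0,0,0,0,0,0],
  ],
)

```text
clock: 24.6
tcp_pos: [0.5677, -0.3427, 0.2403]
orientation: [0.0, 0.084, 0.996, 0.0]
wrist_force: [0.2, 0.2, -0.6]
finger_gap: 0.0107
```

```bash
python3 - <<'E'
from h import *
for n in("side","top"):
    im=read_camera(n); cv2.imwrite(f"pics/{n}9.png",im[:,:,::-1])
s=get_state();print(s["clock"],s["tcp_pos"],s["orientation"],s["wrist_force"],s["finger_gap"])
p=s["tcp_pos"];a=np.radians(-9.6);ex=np.array([np.cos(a),np.sin(a),0]);ey=np.array([-ex[1],ex[0],0])
tab=p+[0,0,.0115];c=tab-.105*ex;c[2]-=.046;print("centre est",c)
el=np.array([np.cos(np.radians(-46.5)),np.sin(np.radians(-46.5)),0]);es=np.array([-el[1],el[0],0])
cr=[c+[0,0,.028]+i*.08*el+j*.06*es for i,j in((-1,1),(-1,-1),(1,-1),(1,1))]
for n in("side","top"):print(n,proj(n,cr).round(1).tolist())
E
```

```text
24.7 [ 0.56764681 -0.34273726  0.24029043] [-7.45159630e-06  8.41395145e-02  9.96453982e-01  6.04958690e-05] [-0.32717238  0.57455052 -0.79625979] 0.010373848143593946
centre est [ 0.46411723 -0.32522654  0.20579043]
side [[230.1, 199.4], [196.8, 225.4], [257.5, 253.0], [288.5, 223.0]]
top [[345.2, 246.0], [386.6, 289.8], [440.6, 234.8], [399.7, 192.3]]
```

View pics/side9.png

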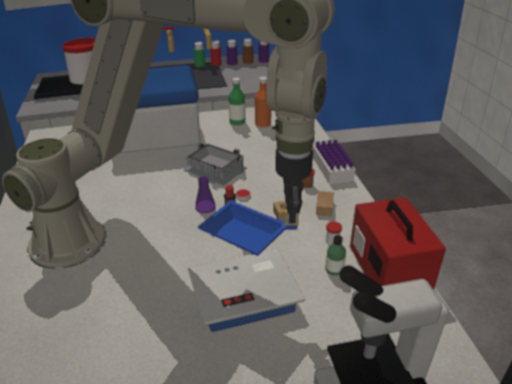

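View pics/top9.png

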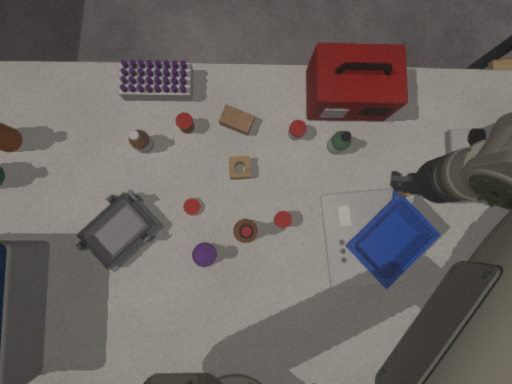

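The side and top views show the tray held over the plate, with top corners ≈(346,246), (388,287), (440,235) and (400,193), as predicted. The stopper is in the flask at (246,231). One numeric check of tray level, then I'll hand in.

```bash
python3 - <<'E'
from h import *
np.set_printoptions(precision=4,suppress=True)
out={}
for n,roi in(("side",(185,190,300,258)),("top",(335,185,450,295))):
    im=cv2.imread(f'pics/{n}9.png')
    b=max(blobs(im,(105,120,40),(125,255,255),roi),key=lambda b:b[0][4])
    c=cv2.findContours(b[2].astype(np.uint8),0,1)[0][0].reshape(-1,2)
    k={'L':c[c[:,0].argmin()],'B':c[c[:,1].argmax()],'R':c[c[:,0].argmax()],'T':c[c[:,1].argmin()]}
    out[n]=k;print(n,k)
# world correspondence: far corner: side L / top B ; right corner(-y): side B / top R ; left: side T / top L
P=[]
for a,b in(("L","B"),("B","R"),("T","L")):
    p,e=tri(out["side"][a],out["top"][b]);P.append(p);print(a,b,p,e)
nrm=np.cross(P[1]-P[0],P[2]-P[0]);nrm/=np.linalg.norm(nrm)
print("tilt rad",np.arccos(abs(nrm[2])),"centre",(P[1]+P[2])/2)
im=cv2.imread('pics/side9.png');cv2.imwrite('pics/c9.png',cv2.resize(im[170:270,180:310],None,fx=6,fy=6,interpolation=cv2.INTER_CUBIC))
E
```

```text
side {'L': array([199, 227], dtype=int32), 'B': array([257, 254], dtype=int32), 'R': array([295, 228], dtype=int32), 'T': array([230, 200], dtype=int32)}
top {'L': array([347, 244], dtype=int32), 'B': array([386, 287], dtype=int32), 'R': array([439, 235], dtype=int32), 'T': array([394, 190], dtype=int32)}
L B [ 0.37   -0.3092  0.2293] 0.000367747077405057
B R [ 0.4751 -0.4233  0.2301] 0.00028825887907433324
T L [ 0.4542 -0.2292  0.2342] 0.004620535891963642
tilt rad 0.04208923590097339 centre [ 0.4647 -0.3262  0.2321]
```

View pics/c9.png

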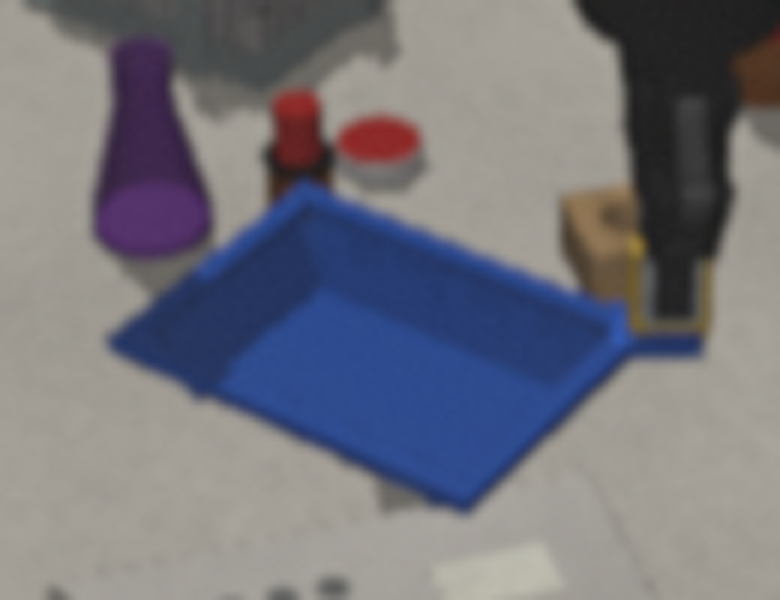

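```bash
python3 - <<'E'
from workcell import *
print(hand_in()); s=get_state(); print(s["clock"],s["tcp_pos"],s["finger_gap"])
E
```

```text
the job is handed in; nothing more can be done
None
the job is handed in; nothing more can be done
```

The job is done and handed in at about 24.7 s of the 62 s allowed. `hand_in()` gave no verdict.

- **Stopper:** it is seated in the amber flask and released. It stopped moving at 10.8 N, at the height I had worked out. Afterwards both cameras showed the flange on the rim and the flask upright.
- **Peel:** I lifted the yellow tab corner about 29 mm on an arc while the far corner stayed on the stack. The wrist force then fell away, and I lifted the tray clear.
- **Tray at the finish:** it is held by its tab over the warmer plate.
  - The floor centre measures about (0.465, −0.326, 0.204) m, roughly 4 mm sideways of the plate's centre and 148 mm above it.
  - The measured tilt is about 0.04 rad, which is within the noise of the method. The limit is 0.17 rad.
- **Disagreements:** the two cameras differed by 3–7 mm in places, mostly in y. The side camera matched the arm better, so I relied on it for the stopper, flask and tab. One tray corner triangulated with a 4.6 mm mismatch.
- **Bystanders:** I did not measure them again at the end, but I saw none displaced in the last pictures.

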